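# Square up a pack of blanks in the drilling jig

## Robot

A 6-joint arm with a two-finger parallel gripper is mounted at the origin on the work surface. World frame = base frame: x ahead of the robot, y to its left, z up, the work surface at z = 0. Lengths are in mm, angles in rad, forces in N, time in s.
With the tool pointing down it reaches from about 400 to 925 mm from the base axis. Payload 3.4 kg.
Tool frame: the origin (TCP) lies at the very end of the fingers, on their centre line; the grasp point (between the pads) lies 19 mm behind it; z points along the fingers, y is the line along which they close (so a half turn about z gives the same grasp; the last joint's range is limited). The gripper opens to 85 mm and grips with 20 to 120 N. Pads are 22 mm wide; open, the fingers measure 114 mm over their backs; the gripper's body (76 mm by 85 mm) begins 54 mm behind the grasp point. The pads swing forward as they close: fully open they stand 13 mm farther back than shut.
Start: joints at [-1.276, 0.307, 1.506, -0, 1.328, -0.073], TCP at [207.262, -536.352, 231.305] pointing down, gripper open.
Joint ranges: [-3.12, 3.12], [-1.05, 2.28], [0.14, 2.33], [-1.42, 4.57], [0.1, 2.73], [-2.68, 2.68]. Speed limits (rad/s): [2.57, 2.57, 3.14, 3.14, 3.14, 3.14].

## Interface

Orientations are given as a rotation vector (axis times angle).
In Python, from cell import manip gives the robot as it stands.
- The arm moves only by the shell command python3 -m pendant 'ROWS' [FORCE]. ROWS is JSON, a list of rows, each an object of numbers: "claw": the closure in counts, from 0 (fully open) to 255 (shut); "tx", "ty", "tz": the shift along the tool's x, y, z in mm; "ax", "ay", "az": the turn, a rotation vector about the tool's x, y, z in degrees. A call has 1 to 10 rows; each row is the pose to reach, as a shift and turn from the pose commanded when the call began, along the tool's axes at that moment; what a row does not reach only later rows make up. A row lasts 1/8 s, in which the tool goes at most 62.5 mm and 10.7 degrees, less where a joint would pass 70% of its speed; a pose out of reach is approached as far as the arm can. A call with a gripper value outside its range is refused whole. The fingers move at their own pace and stop on an object; FORCE is the grip in N (left out, the last holds). Time passes only in rows, so rows that repeat a pose let the fingers close. It gives the time, the measured TCP pose, the force, the opening and the grip force at its end, in the units of the state.
- manip.observe(): the state, without advancing time (a new reading comes with each control period).
- manip.camera(name): name is "scene" or "side" or "wrist"; returns the picture (420x560x3 uint8, blue, green, red); there is no depth.
- manip.calibration(name): a dict with "vertical_fov" (degrees; the focal length in pixels is half the picture's height over the tangent of half this angle, whatever the lens; pixels are square), "cx", "cy" (the principal point, pixels), "dist" ([k1, k2, p1, p2, k3] as OpenCV has them; the pictures are not rectified), "world_from_camera" (4x4, takes a point from camera to world coordinates); the wrist camera has in their place "hand_eye" (4x4, takes a point from camera to tool coordinates, whose origin is the TCP and whose axes are the flange's). Camera axes: x right, y up, looking along -z (the intrinsics and any distortion apply to the point x, -y, -z); pixel columns grow to the right and rows downward; lengths in mm; the calibration is good to about 2 mm. A picture is of the moment at which its call begins: read the wrist's pose just before it. calibration takes no time and is no camera call.
- manip.close_job(): hands the job in; it is judged then, once.
The state is a dict: "time": time; "qpos": joint angles; "qd": joint speeds; "tau": joint torques, N m; "tcp_pos": TCP position; "eef_rot": TCP orientation; "force": force on the tool from outside, world axes, zero at the start; "torque": the same for the moment, N m; "grip_width": finger opening in mm; "finger_force": force on a finger pad.
Only numpy, scipy, OpenCV 4.12 (cv2) and the standard library are available. Lean on these libraries where they do the work, as an engineer would, in place of code of your own. Each camera call takes 0.05 s, during which the arm holds its last target. There are 200 camera calls.

## Task

One of the three oblong aluminium blanks already lies crooked on the drilling jig; lay the other two flat on top of it and push the pack home, so that all three end as one neat pile, flush with each other and snug against both fences of the jig's corner, ready to be drilled together. Last, seat the squared pack by pushing it endwise against the end fence with a steady 15 N or so for about a second, then let go. Never ram or drop anything on the jig, and leave the other things on the bench where they are.

Things in the scene. Friction and masses are not known exactly. Their poses are not given: they have to be found in the camera images.
- jig: drilling jig fixed to the bench: smooth sealed plywood board 200 x 220 x 12 mm (x, y, z) with two light-wood fences forming an inside right-angle corner, both 42 mm above the board. Origin under the board's centre, z up. One fence runs along y, inner face at x = +80 mm, 20 mm thick; the other runs along x, inner face at y = +80 mm, 30 mm thick (end_fence). The -x and -y sides are open
- corner (a point): inside corner of the jig's fences, on the board's top (12 mm above the bench); same axes as the jig: +x points into the fence that runs along y, +y into the fence that runs along x. A blank squared into the corner has its centre at x = -30 mm, y = -50 mm from here
- end_fence: the jig's fence that runs along x, 180 x 30 x 42 mm, fixed on the board; the blanks' 60 mm ends go against its -y face. Origin at the centre of its underside; that face lies at y = -15 mm
- blank_a: bare aluminium rectangular bar blank, 60 x 100 x 12 mm (x, y, z), two scribed crosses 30 mm either side of the middle of its top; origin at the centre of its underside, x across the 60 mm width, y along the 100 mm length; either way round is the same; about 0.19 kg. It starts lying crooked on the jig's board, clear of both fences
- blank_b: bare aluminium rectangular bar blank, 60 x 100 x 12 mm (x, y, z), two scribed crosses 30 mm either side of the middle of its top; origin at the centre of its underside, x across the 60 mm width, y along the 100 mm length; either way round is the same; about 0.19 kg. It starts flat on the bench beside the jig
- blank_c: bare aluminium rectangular bar blank, 60 x 100 x 12 mm (x, y, z), two scribed crosses 30 mm either side of the middle of its top; origin at the centre of its underside, x across the 60 mm width, y along the 100 mm length; either way round is the same; about 0.19 kg. It starts flat on the bench beside the jig
- offcut: bystander: square aluminium offcut 56 x 56 x 12 mm, flat on the bench; origin at the centre of its underside
- flange: bystander: flat steel ring, 80 mm outside, 28 mm hole, 12 mm thick, on the bench; origin at the centre of its underside
- screwdriver: bystander: screwdriver lying on the bench beyond the jig
- hammer: bystander: hammer lying beyond the jig
- jar: bystander: glass jar, 66 mm diameter, 60 mm tall, beyond the jig; origin at the centre of its underside
- tape: bystander: yellow tape-measure case 70 x 45 x 60 mm, beyond the jig; origin at the centre of its underside
Not all that is in view belongs to the job. Leave any brown, orange or purple look-alike of the blank_a alone.

How it is judged (in metres and radians):
On the way:
1. with all three blanks squared in the corner, the pack is held against the end fence by a steady push of 11 to 20 N for half a second (x of blank_a in the frame of corner between -0.0325 and -0.027 m and y of blank_a in the frame of corner between -0.0525 and -0.047 m and z of each of blank_a, blank_b, blank_c in the frame of corner below 0.028 m and angle between the x axis of each of blank_a, blank_b, blank_c and the x axis of corner, either way round below 0.035 rad and angle between the z axis of each of blank_a, blank_b, blank_c and the z axis of corner, either way round below 0.05 rad and x of blank_b in the frame of corner between -0.0325 and -0.027 m and y of blank_b in the frame of corner between -0.0525 and -0.047 m and x of blank_c in the frame of corner between -0.0325 and -0.027 m and y of blank_c in the frame of corner between -0.0525 and -0.047 m and contact force between end_fence and anything else between 11 and 20 N and contact force between end_fence and the fingers below 0.5 N), for 0.5 s.
At the end, for the whole second after the job is handed in: All three blanks lie flat and at rest in one pile on the jig's board, each with its long edge against the fence along y and its end against the fence along x: gaps under 2.5 mm at its middle, square to the fences within 0.035 rad (x of blank_a in the frame of corner between -0.0325 and -0.027 m and y of blank_a in the frame of corner between -0.0525 and -0.047 m and z of each of blank_a, blank_b, blank_c in the frame of corner below 0.028 m and angle between the x axis of each of blank_a, blank_b, blank_c and the x axis of corner, either way round below 0.035 rad and angle between the z axis of each of blank_a, blank_b, blank_c and the z axis of corner, either way round below 0.05 rad and linear speed of each of blank_a, blank_b, blank_c below 0.01 m/s and x of blank_b in the frame of corner between -0.0325 and -0.027 m and y of blank_b in the frame of corner between -0.0525 and -0.047 m and x of blank_c in the frame of corner between -0.0325 and -0.027 m and y of blank_c in the frame of corner between -0.0525 and -0.047 m); the robot touches nothing.
It fails at once if the jig is rammed: a force over 70 N on it (contact force between jig and anything else above 70 N).
It fails at once if a bystander is moved by more than 25 mm (distance of any of offcut, flange, screwdriver, hammer, jar, tape from where it was at the start of the episode above 0.025 m).
It also fails if it takes over 72 s, if anything falls off the work surface, if the arm or the gripper's body presses on something with over 40 N, if the wrist force passes 120 N, or if a joint passes its speed limit or range.

## Working session

There is one attempt and no reset: what is moved stays moved. The work goes in short steps, Python scripts to look and compute and a shell command to move; the robot and the scene stay as the last step left them, time stands still between calls to the robot, and variables do not carry over. Pictures are saved under pics/ and viewed, at most 10 in all, crops included, and the job is handed in when it is done.

```bash
ls; mkdir -p pics; python3 - <<'E'
from cell import manip
import cv2,numpy as np
s=manip.observe();print({k:np.round(v,3).tolist() for k,v in s.items()})
for n in("scene","side","wrist"):
    cv2.imwrite(f"pics/{n}0.png",manip.camera(n)); c=manip.calibration(n); print(n,{k:np.round(v,3).tolist() for k,v in c.items()})
E
```

```text
pics
{'time': 0.0, 'qpos': [-1.276, 0.308, 1.508, -0.0, 1.328, -0.074], 'qd': [-0.001, -0.001, -0.0, -0.002, 0.0, -0.0], 'tau': [0.001, -45.756, -25.192, 0.0, 0.013, 0.0], 'tcp_pos': [207.053, -535.687, 230.38], 'eef_rot': [-3.086, -0.576, 0.0], 'force': [-0.327, -0.016, 0.464], 'torque': [0.023, 0.06, -0.011], 'finger_force': 0.0, 'grip_width': 85.567}
scene {'vertical_fov': 57.32, 'cx': 282.021, 'cy': 210.058, 'dist': [-0.066, 0.0, 0.0, 0.0, 0.0], 'world_from_camera': [[-0.884, -0.395, 0.25, 815.425], [0.468, -0.74, 0.483, 536.451], [-0.006, 0.544, 0.839, 871.207], [0.0, 0.0, 0.0, 1.0]]}
side {'vertical_fov': 57.49, 'cx': 281.682, 'cy': 210.832, 'dist': [-0.079, 0.0, 0.0, 0.0, 0.0], 'world_from_camera': [[0.889, 0.293, -0.351, 255.181], [-0.457, 0.53, -0.715, -518.202], [-0.024, 0.796, 0.605, 538.569], [0.0, 0.0, 0.0, 1.0]]}
wrist {'vertical_fov': 61.841, 'cx': 279.901, 'cy': 211.463, 'dist': [-0.073, 0.0, 0.0, 0.0, 0.0], 'hand_eye': [[-0.0, 0.957, 0.291, 73.694], [1.0, 0.0, -0.001, -0.012], [-0.001, 0.291, -0.957, -142.261], [0.0, 0.0, 0.0, 1.0]]}
```

View pics/scene0.png

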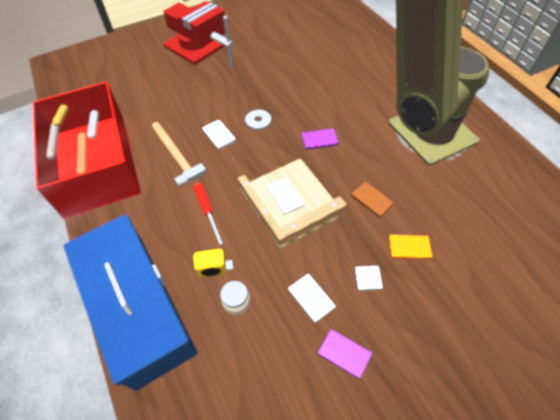

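View pics/side0.png

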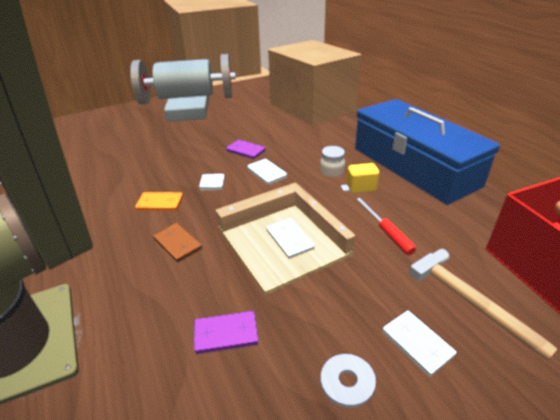

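The silver 60x100 candidates in the scene picture are (219,134), (312,297) and, on the jig, (285,195). The silver square at (368,278) is the offcut, and the purple, orange and brown plates are look-alikes. The jig corner is at about (284,238).

```bash
cat > h.py <<'E'
from cell import manip
import cv2,numpy as np
from scipy.spatial.transform import Rotation as R
def cast(n,pts,z,state=None):
    c=manip.calibration(n); f=210/np.tan(np.radians(c["vertical_fov"])/2)
    K=np.array([[f,0,c["cx"]],[0,f,c["cy"]],[0,0,1]])
    u=cv2.undistortPoints(np.array(pts,float).reshape(-1,1,2),K,np.array(c["dist"],float))[:,0]
    if n=="wrist":
        T=np.eye(4);T[:3,:3]=R.from_rotvec(state["eef_rot"]).as_matrix();T[:3,3]=state["tcp_pos"]
        T=T@np.array(c["hand_eye"])
    else: T=np.array(c["world_from_camera"])
    d=np.c_[u[:,0],-u[:,1],-np.ones(len(u))]@T[:3,:3].T
    return T[:3,3]+d*((z-T[2,3])/d[:,2])[:,None]
def silver(img,smax=45,vmin=150,amin=150):
    h=cv2.cvtColor(img,cv2.COLOR_BGR2HSV); m=((h[...,1]<smax)&(h[...,2]>vmin)).astype(np.uint8)
    m=cv2.morphologyEx(m,cv2.MORPH_OPEN,np.ones((3,3)))
    return [c for c in cv2.findContours(m,cv2.RETR_EXTERNAL,cv2.CHAIN_APPROX_NONE)[0] if cv2.contourArea(c)>amin]
def rects(n,img,z,state=None,**k):
    out=[]
    for c in silver(img,**k):
        w=cast(n,c[:,0],z,state)[:,:2].astype(np.float32)
        (x,y),(a,b),t=cv2.minAreaRect(w)
        if a<b:a,b,t=b,a,t+90
        M=cv2.moments(c); out.append((M['m10']/M['m00'],M['m01']/M['m00'],x,y,a,b,(t+90)%180-90))
    return out
E
python3 - <<'E'
from h import *
np.set_printoptions(suppress=True,precision=1)
for n in("scene","side"):
    im=cv2.imread(f"pics/{n}0.png")
    for z in(12,24):
        print(n,z)
        for r in rects(n,im,z):
            if 30<r[5]<110 and r[4]<140: print(np.round(r,1))
# jig fence top points
print(cast("scene",[(240,180),(284,240),(343,205)],54)); print(cast("side",[(220,215),(295,187),(350,240)],54))
im=cv2.imread("pics/scene0.png");cv2.imwrite("pics/crop.png",cv2.resize(im[110:330,190:410],None,fx=2.7,fy=2.7,interpolation=2))
E
```

```text
scene 12
[234.1 295.8 769.2 199.7  78.7  64.4  84.1]
[311.3 297.5 612.3 286.6 105.3  66.  -81.4]
[368.3 277.4 466.3 308.8  62.6  61.5  64. ]
[ 189.3  173.4  734.6 -194.    94.8   34.6   12.2]
[ 218.4  133.6  600.6 -300.5  112.9   68.1  -83.4]
[ 257.9  118.6  464.1 -300.9   86.5   82.5   27.7]
scene 24
[234.1 295.8 769.9 204.4  77.6  63.5  84.1]
[311.3 297.5 615.1 290.1 103.9  65.1 -81.4]
[368.3 277.4 471.2 312.   61.8  60.7  64. ]
[ 189.3  173.4  735.8 -183.8   93.4   34.1   12.2]
[ 218.4  133.6  603.6 -288.8  111.3   67.1  -83.4]
[ 257.9  118.6  469.  -289.2   85.3   81.4   27.7]
side 12
[ 347.7  378.7  461.9 -298.9   80.9   80.1  -28.7]
[ 419.6  341.2  596.9 -300.3  103.7   64.6  -83.2]
[ 430.1  260.4  743.9 -176.1   93.9   31.1    4.3]
[211.7 180.2 463.3 308.8  70.   62.5  64.6]
[266.7 170.  608.6 285.6 113.3  68.8 -81.7]
[332.9 151.  819.  285.2  72.4  62.9  57.9]
side 24
[ 347.7  378.7  457.2 -303.9   79.    78.3  -28.7]
[ 419.6  341.2  589.1 -305.3  101.3   63.1  -83.2]
[ 430.1  260.4  732.7 -183.9   91.7   30.4    4.3]
[211.7 180.2 458.6 289.9  68.4  61.   64.6]
[266.7 170.  600.5 267.3 110.7  67.2 -81.7]
[332.9 151.  806.1 266.9  70.7  61.5  57.9]
[[626.  -71.9  54. ]
 [607.8 144.2  54. ]
 [426.8 125.7  54. ]]
[[417.6 104.   54. ]
 [604.1 119.7  54. ]
 [608.2 -89.5  54. ]]
```

View pics/crop.png

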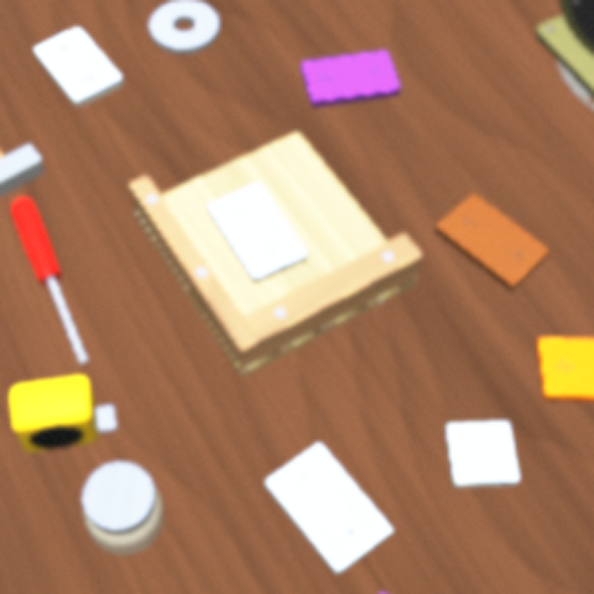

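```bash
cat >> h.py <<'E'
def go(x,y,z,ang):
    "tool-frame shift/turn to TCP x,y,z, tool pointing down, tool x at ang deg in world"
    s=manip.observe(); A=R.from_rotvec(s["eef_rot"]); a=np.radians(ang)
    B=R.from_matrix(np.array([[np.cos(a),np.sin(a),0],[np.sin(a),-np.cos(a),0],[0,0,-1]]))
    print("pos",np.round(s["tcp_pos"],1),"angx",np.round(np.degrees(np.arctan2(*A.as_matrix()[[1,0],[0,0]])),2))
    t=A.inv().apply(np.array([x,y,z])-s["tcp_pos"]); r=(A.inv()*B).as_rotvec(degrees=True)
    print("t",np.round(t,1),"a",np.round(r,2))
E
python3 - <<'E'
from h import *
go(598,-300,150,96.7)
im=cv2.imread("pics/scene0.png")
for r in rects("scene",im,24,smax=30,vmin=180): print(np.round(r,1))
E
```

```text
pos [ 207.1 -535.8  230.6] angx 21.13
t [449.6 -78.9  80.8] a [-7.000e-02 -7.000e-02 -7.557e+01]
[233.2 293.2 769.1 197.   62.3  61.1  -7.9]
[311.3 297.2 615.2 289.8 103.2  64.7 -81.7]
[368.2 277.1 470.9 311.4  60.1  59.8 -24.9]
[285.  194.8 532.1   6.  111.7  69.5 -89.3]
[ 189.7  173.   734.5 -184.9   89.8   30.7   11. ]
[ 218.3  133.4  603.3 -290.6  107.7   65.1  -83.1]
[ 257.6  118.4  470.5 -289.7   79.    75.6  -28.4]
[  40.4  299.  1196.6 -199.8 1062.2  217.   -89.9]
[ 522.4  116.4 -296.8   89.5  418.5  150.   -90. ]
[ 383.4    9.2 -245.8 -607.1  198.1  138.2   63.7]
```

```bash
python3 -m pendant '[{"tx":450,"ty":-79,"tz":81,"az":-75.6,"claw":0},{"tx":450,"ty":-79,"tz":81,"az":-75.6,"claw":0},{"tx":450,"ty":-79,"tz":81,"az":-75.6,"claw":0},{"tx":450,"ty":-79,"tz":81,"az":-75.6,"claw":0},{"tx":450,"ty":-79,"tz":81,"az":-75.6,"claw":0},{"tx":450,"ty":-79,"tz":81,"az":-75.6,"claw":0},{"tx":450,"ty":-79,"tz":81,"az":-75.6,"claw":0},{"tx":450,"ty":-79,"tz":81,"az":-75.6,"claw":0},{"tx":450,"ty":-79,"tz":81,"az":-75.6,"claw":0},{"tx":450,"ty":-79,"tz":81,"az":-75.6,"claw":0}]' 40; python3 - <<'E'
from h import *
s=manip.observe(); im=manip.camera("wrist"); cv2.imwrite("pics/w1.png",im)
for r in rects("wrist",im,12,s,smax=40,vmin=140,amin=2000): print(np.round(r,1))
go(598,-300,5,96.7)
E
```

```text
pos [ 207.1 -535.9  230.7] angx 21.13
t [449.6 -78.9 225.9] a [-6.000e-02 -5.000e-02 -7.557e+01]invalid input at $[0]: expected keys claw, tx, ty, tz, ax, ay, az
```

View pics/w1.png

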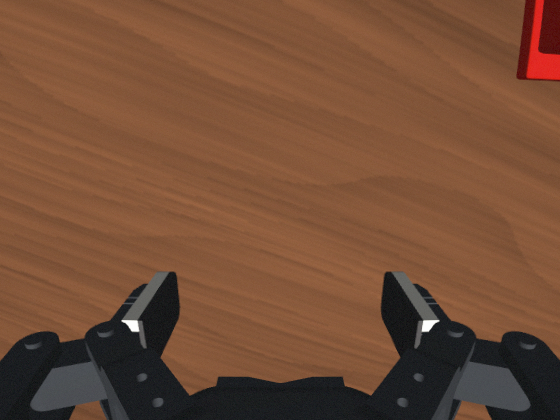

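The call was refused because every row needs all seven keys. The picture shows only bare bench and the open fingers at columns 130-430.

```bash
python3 -m pendant '[{"claw":0,"tx":450,"ty":-79,"tz":81,"ax":0,"ay":0,"az":-75.6},{"claw":0,"tx":450,"ty":-79,"tz":81,"ax":0,"ay":0,"az":-75.6},{"claw":0,"tx":450,"ty":-79,"tz":81,"ax":0,"ay":0,"az":-75.6},{"claw":0,"tx":450,"ty":-79,"tz":81,"ax":0,"ay":0,"az":-75.6},{"claw":0,"tx":450,"ty":-79,"tz":81,"ax":0,"ay":0,"az":-75.6},{"claw":0,"tx":450,"ty":-79,"tz":81,"ax":0,"ay":0,"az":-75.6},{"claw":0,"tx":450,"ty":-79,"tz":81,"ax":0,"ay":0,"az":-75.6},{"claw":0,"tx":450,"ty":-79,"tz":81,"ax":0,"ay":0,"az":-75.6},{"claw":0,"tx":450,"ty":-79,"tz":81,"ax":0,"ay":0,"az":-75.6},{"claw":0,"tx":450,"ty":-79,"tz":81,"ax":0,"ay":0,"az":-75.6}]' 40; python3 - <<'E'
from h import *
s=manip.observe(); im=manip.camera("wrist"); cv2.imwrite("pics/w2.png",im)
for r in rects("wrist",im,12,s,smax=40,vmin=140,amin=2000): print(np.round(r,1))
go(598,-300,5,96.7)
E
```

```text
time: 1.45
tcp_pos: [597.3, -301.1, 150.3]
eef_rot: [-2.088, -2.346, 0.002]
force: [-0.1, 0.2, 0.1]
grip_width: 85.5
finger_force: 0.0
[ 282.1  194.1  598.5 -300.6   99.2   60.5  -83.2]
pos [ 597.2 -301.5  150.5] angx 96.62
t [  1.4   1.1 145.5] a [-0.05  0.02 -0.08]
```

View pics/w2.png

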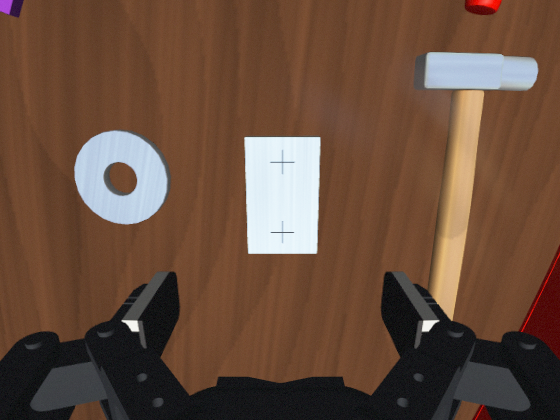

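The picture shows the blank with its two crosses at (282,162) and (282,232), centred at (282,194). It measures 99x60 mm, so it fits. Descending to grip it.

```bash
python3 -m pendant '[{"claw":0,"tx":1,"ty":1.5,"tz":60,"ax":0,"ay":0,"az":0},{"claw":0,"tx":1,"ty":1.5,"tz":110,"ax":0,"ay":0,"az":0},{"claw":0,"tx":1,"ty":1.5,"tz":140,"ax":0,"ay":0,"az":0},{"claw":0,"tx":1,"ty":1.5,"tz":148,"ax":0,"ay":0,"az":0},{"claw":0,"tx":1,"ty":1.5,"tz":148.5,"ax":0,"ay":0,"az":0},{"claw":255,"tx":1,"ty":1.5,"tz":148.5,"ax":0,"ay":0,"az":0},{"claw":255,"tx":1,"ty":1.5,"tz":148.5,"ax":0,"ay":0,"az":0},{"claw":255,"tx":1,"ty":1.5,"tz":148.5,"ax":0,"ay":0,"az":0},{"claw":255,"tx":1,"ty":1.5,"tz":148.5,"ax":0,"ay":0,"az":0},{"claw":255,"tx":1,"ty":1.5,"tz":148.5,"ax":0,"ay":0,"az":0}]' 40; python3 - <<'E'
from h import *
go(530,0,180,96.7)
E
```

```text
time: 2.75
tcp_pos: [601.0, -300.2, 4.1]
eef_rot: [2.084, 2.346, 0.0]
force: [-1.2, 0.5, 7.1]
grip_width: 58.0
finger_force: 42.2
pos [ 601.  -300.2    4.1] angx 96.75
t [ 306.   -34.8 -176.8] a [0.15 0.15 0.05]
```

```bash
python3 -m pendant '[{"claw":255,"tx":0,"ty":0,"tz":-30,"ax":0,"ay":0,"az":0},{"claw":255,"tx":40,"ty":-3,"tz":-90,"ax":0,"ay":0,"az":0},{"claw":255,"tx":90,"ty":-10,"tz":-140,"ax":0,"ay":0,"az":0},{"claw":255,"tx":150,"ty":-17,"tz":-170,"ax":0,"ay":0,"az":0},{"claw":255,"tx":200,"ty":-25,"tz":-177,"ax":0,"ay":0,"az":0},{"claw":255,"tx":230,"ty":-30,"tz":-177,"ax":0,"ay":0,"az":0},{"claw":255,"tx":240,"ty":-30,"tz":-177,"ax":0,"ay":0,"az":0},{"claw":255,"tx":240,"ty":-30,"tz":-177,"ax":0,"ay":0,"az":0}]' 40; python3 - <<'E'
from h import *
s=manip.observe(); im=manip.camera("wrist"); cv2.imwrite("pics/w3.png",im)
cv2.imwrite("pics/s3.png",manip.camera("side"))
a=cv2.imread("pics/s3.png")[90:330,180:400]
o=np.zeros((440,760,3),np.uint8)
o[:420,:360]=im[:,100:460]; o[:436,360:]=cv2.resize(a,(400,436)); cv2.imwrite("pics/m3.png",o)
print(s["tcp_pos"],s["grip_width"],s["force"])
E
```

```text
time: 3.75
tcp_pos: [542.1, -64.1, 179.1]
eef_rot: [2.085, 2.349, 0.0]
force: [-0.3, -1.5, -2.8]
grip_width: 58.0
finger_force: 43.8
[542.08685528 -64.05588065 179.1320674 ] 57.95584320599988 [-0.26652285 -1.51254497 -2.75405629]
```

View pics/m3.png

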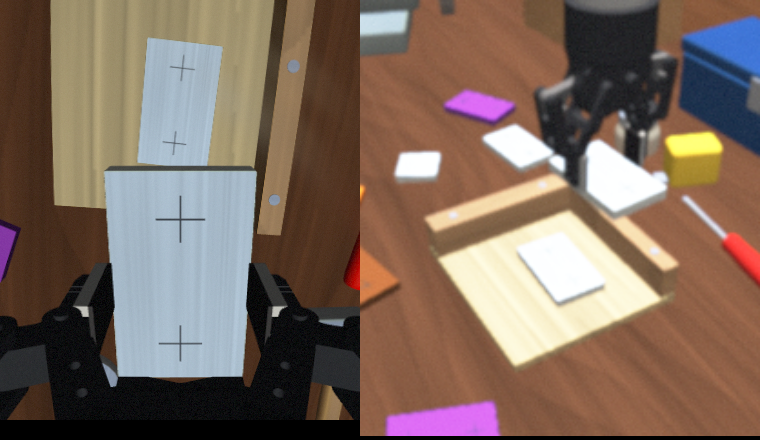

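Left half, the wrist view: the blank is held square, and A lies ahead of it with corners at about (247,38), (322,46) and (237,162) in full-image pixels. The fence along y is on the right. Right half, the side view: A is crooked on the board, clear of both fences.

```bash
python3 - <<'E'
from h import *
np.set_printoptions(suppress=True,precision=1)
s=manip.observe(); im=cv2.imread("pics/w3.png")
for r,c in zip(rects("wrist",im,24,s,smax=50,vmin=120,amin=2000),silver(im,50,120,2000)):
    print(np.round(r,1), cv2.approxPolyDP(c,5,True)[:,0].tolist())
A=cast("wrist",[(247,38),(322,46),(237,162),(308,166)],24,s)[:,:2];print(A)
for z in(170,180,185,190,195): 
    h=cast("wrist",[(205,170),(356,170),(217,376),(343,376)],z,s)[:,:2]; print(z,h.ravel(),np.linalg.norm(h[0]-h[1]),np.linalg.norm(h[2]-h[3]),np.linalg.norm(h[0]-h[2]))
f=cast("wrist",[(384,0),(358,234)],54,s)[:,:2];print("fence",f,np.degrees(np.arctan2(*(f[0]-f[1])[::-1])))
E
```

```text
[ 279.8  270.   552.7 -154.6  219.2  132.1  -83.3] [[204, 171], [218, 375], [341, 376], [356, 172]]
[278.  102.2 532.1   7.3  99.8  60.3 -89.7] [[248, 37], [237, 162], [307, 165], [322, 47]]
[[502.   56.1]
 [561.2  57.1]
 [502.8 -42.4]
 [563.3 -38.8]]
170 [ 504.2  -22.6  569.7  -14.9  516.1 -133.4  583.4 -125.5] 65.90108000908796 67.74249817276684 111.40814910124422
180 [ 506.2  -20.6  567.3  -13.4  517.3 -124.   580.1 -116.6] 61.53594606701719 63.25539298338557 104.02873296727401
185 [ 507.1  -19.6  566.1  -12.6  517.8 -119.3  578.4 -112.2] 59.35337909598175 61.011840388694935 100.33902490028892
190 [ 508.1  -18.5  564.9  -11.9  518.4 -114.6  576.8 -107.8] 57.17081212494642 58.768287794004294 96.64931683330383
195 [ 509.1  -17.5  563.7  -11.1  519.  -109.9  575.1 -103.4] 54.98824515391098 56.52473519931355 92.95960876631872
fence [[596.9  87.9]
 [608.6 -84.4]] 93.89706178615863
```

```bash
python3 - <<'E'
from h import *
go(532,9,40,90.3)
E
```

```text
pos [542.5 -65.4 178.8] angx 96.71
t [ 75.2  -1.8 138.7] a [0.03 0.04 6.41]
```

```bash
python3 -m pendant '[{"claw":255,"tx":40,"ty":-1,"tz":30,"ax":0,"ay":0,"az":6.4},{"claw":255,"tx":75,"ty":-2,"tz":85,"ax":0,"ay":0,"az":6.4},{"claw":255,"tx":75,"ty":-2,"tz":125,"ax":0,"ay":0,"az":6.4},{"claw":255,"tx":75,"ty":-2,"tz":138,"ax":0,"ay":0,"az":6.4},{"claw":255,"tx":75,"ty":-2,"tz":141,"ax":0,"ay":0,"az":6.4},{"claw":255,"tx":75,"ty":-2,"tz":144,"ax":0,"ay":0,"az":6.4}]'; python3 -m pendant '[{"claw":255,"tx":0,"ty":0,"tz":1.5,"ax":0,"ay":0,"az":0},{"claw":255,"tx":0,"ty":0,"tz":3,"ax":0,"ay":0,"az":0},{"claw":255,"tx":0,"ty":0,"tz":3,"ax":0,"ay":0,"az":0}]'
```

```text
time: 4.6
tcp_pos: [533.1, 8.9, 35.9]
eef_rot: [2.215, 2.225, 0.003]
force: [-0.4, -0.4, -0.9]
grip_width: 58.4
finger_force: 43.9
time: 4.97
tcp_pos: [531.4, 9.8, 32.3]
eef_rot: [2.215, 2.227, 0.001]
force: [0.2, 0.7, -0.8]
grip_width: 58.1
finger_force: 43.9
```

```bash
python3 -m pendant '[{"claw":255,"tx":0,"ty":0,"tz":1,"ax":0,"ay":0,"az":0},{"claw":255,"tx":0,"ty":0,"tz":1.5,"ax":0,"ay":0,"az":0},{"claw":255,"tx":0,"ty":0,"tz":1.5,"ax":0,"ay":0,"az":0}]'; python3 -m pendant '[{"claw":255,"tx":0,"ty":0,"tz":1,"ax":0,"ay":0,"az":0},{"claw":255,"tx":0,"ty":0,"tz":1.5,"ax":0,"ay":0,"az":0},{"claw":255,"tx":0,"ty":0,"tz":1.5,"ax":0,"ay":0,"az":0}]'
```

```text
time: 5.35
tcp_pos: [531.1, 9.9, 30.2]
eef_rot: [-2.215, -2.228, 0.0]
force: [0.2, 0.9, -1.7]
grip_width: 57.7
finger_force: 43.9
time: 5.72
tcp_pos: [531.1, 9.8, 28.7]
eef_rot: [-2.215, -2.228, 0.0]
force: [-0.4, -0.0, -1.7]
grip_width: 58.4
finger_force: 43.9
```

```bash
python3 -m pendant '[{"claw":255,"tx":0,"ty":0,"tz":1,"ax":0,"ay":0,"az":0},{"claw":255,"tx":0,"ty":0,"tz":1,"ax":0,"ay":0,"az":0},{"claw":255,"tx":0,"ty":0,"tz":1,"ax":0,"ay":0,"az":0}]'; python3 -m pendant '[{"claw":255,"tx":0,"ty":0,"tz":1,"ax":0,"ay":0,"az":0},{"claw":255,"tx":0,"ty":0,"tz":1,"ax":0,"ay":0,"az":0}]'
```

```text
time: 6.1
tcp_pos: [531.3, 9.8, 28.1]
eef_rot: [2.215, 2.228, 0.0]
force: [-1.5, 1.6, 3.1]
grip_width: 57.6
finger_force: 44.6
time: 6.35
tcp_pos: [531.3, 9.8, 28.0]
eef_rot: [2.214, 2.227, 0.001]
force: [-3.5, -0.2, 12.7]
grip_width: 58.2
finger_force: 45.6
```

Contact came at TCP z = 28.1, as expected. Releasing and lifting.

```bash
python3 -m pendant '[{"claw":255,"tx":0,"ty":0,"tz":-1.5,"ax":0,"ay":0,"az":0},{"claw":0,"tx":0,"ty":0,"tz":-1.5,"ax":0,"ay":0,"az":0},{"claw":0,"tx":0,"ty":0,"tz":-1.5,"ax":0,"ay":0,"az":0},{"claw":0,"tx":0,"ty":0,"tz":-5,"ax":0,"ay":0,"az":0},{"claw":0,"tx":0,"ty":0,"tz":-30,"ax":0,"ay":0,"az":0},{"claw":0,"tx":0,"ty":0,"tz":-80,"ax":0,"ay":0,"az":0},{"claw":0,"tx":-10,"ty":0,"tz":-130,"ax":0,"ay":0,"az":0},{"claw":0,"tx":-10,"ty":0,"tz":-150,"ax":0,"ay":0,"az":0},{"claw":0,"tx":-10,"ty":0,"tz":-150,"ax":0,"ay":0,"az":0}]'; python3 - <<'E'
from h import *
s=manip.observe(); im=manip.camera("wrist"); cv2.imwrite("pics/w4.png",im)
for r in rects("wrist",im,36,s,smax=50,vmin=120,amin=2000): print(np.round(r,1))
go(610.5,286,150,98.5)
E
```

```text
time: 7.48
tcp_pos: [532.7, -0.4, 178.8]
eef_rot: [2.213, 2.225, 0.005]
force: [-0.6, -0.8, -0.0]
grip_width: 85.6
finger_force: 0.0
[277.2 181.1 530.7   9.5  99.6  60.4 -89.7]
pos [ 5.314e+02 -2.000e-01  1.772e+02] angx 90.33
t [285.7  80.7  27.3] a [ 0.08  0.01 -8.17]
```

View pics/w4.png

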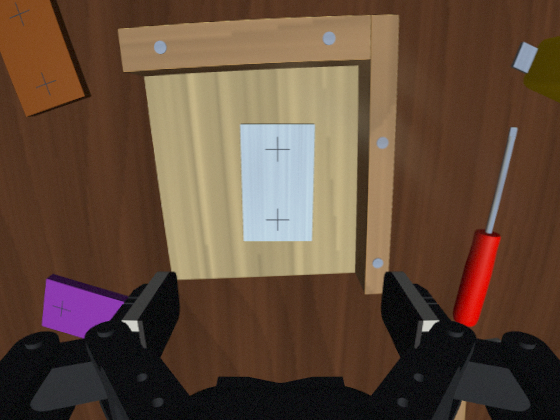

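The picture shows the pile at (277,181), with B covering A squarely. The board corner by the fences is at (358,66). The fence-top inner edges run (122,71)-(370,58) and (370,58)-(365,293).

```bash
python3 - <<'E'
from h import *
np.set_printoptions(suppress=True,precision=1)
s=manip.observe()
for z,p in((54,[(122,71),(370,58),(365,293)]),(12,[(146,76),(358,66),(355,272)])):
    q=cast("wrist",p,z,s)[:,:2]; print(z,q.ravel(),np.linalg.norm(q[0]-q[1]),np.linalg.norm(q[2]-q[1]),[np.degrees(np.arctan2(*(q[1]-q[i])[::-1])) for i in(0,2)])
E
python3 -m pendant '[{"claw":0,"tx":60,"ty":16,"tz":0,"ax":0,"ay":0,"az":-8.2},{"claw":0,"tx":120,"ty":35,"tz":0,"ax":0,"ay":0,"az":-8.2},{"claw":0,"tx":180,"ty":54,"tz":0,"ax":0,"ay":0,"az":-8.2},{"claw":0,"tx":240,"ty":70,"tz":10,"ax":0,"ay":0,"az":-8.2},{"claw":0,"tx":275,"ty":78,"tz":20,"ax":0,"ay":0,"az":-8.2},{"claw":0,"tx":285,"ty":80.5,"tz":27,"ax":0,"ay":0,"az":-8.2},{"claw":0,"tx":285,"ty":80.5,"tz":27,"ax":0,"ay":0,"az":-8.2},{"claw":0,"tx":285,"ty":80.5,"tz":27,"ax":0,"ay":0,"az":-8.2}]' 40; python3 - <<'E'
from h import *
s=manip.observe(); im=manip.camera("wrist"); cv2.imwrite("pics/w5.png",im)
for r in rects("wrist",im,12,s,smax=50,vmin=120,amin=2000): print(np.round(r,1))
go(610.5,286,4.5,98.5)
E
```

```text
54 [416.5  98.5 594.7 107.3 604.9 -80. ] 178.40292823921052 187.5829805375676 [np.float64(2.8302830412005577), np.float64(93.11596657645322)]
12 [418.7  98.  595.3 106.1 604.9 -81.1] 176.7185913305124 187.4940684881988 [np.float64(2.6320409496524237), np.float64(92.94980807989153)]
time: 8.52
tcp_pos: [609.6, 283.6, 149.3]
eef_rot: [-2.051, -2.379, 0.003]
force: [-0.5, 0.5, 0.0]
grip_width: 85.4
finger_force: 0.0
[281.9 190.  610.1 287.6 100.   60.5 -81.4]
[107.3 140.8 464.7 309.6  56.7  56.5  64. ]
pos [609.9 283.6 149.9] angx 98.45
t [  2.4   1.  145.4] a [-0.03  0.04 -0.05]
```

```bash
python3 -m pendant '[{"claw":0,"tx":4,"ty":1,"tz":60,"ax":0,"ay":0,"az":0},{"claw":0,"tx":4,"ty":1,"tz":110,"ax":0,"ay":0,"az":0},{"claw":0,"tx":4,"ty":1,"tz":138,"ax":0,"ay":0,"az":0},{"claw":0,"tx":4,"ty":1,"tz":145,"ax":0,"ay":0,"az":0},{"claw":0,"tx":4,"ty":1,"tz":145,"ax":0,"ay":0,"az":0},{"claw":255,"tx":4,"ty":1,"tz":145,"ax":0,"ay":0,"az":0},{"claw":255,"tx":4,"ty":1,"tz":145,"ax":0,"ay":0,"az":0},{"claw":255,"tx":4,"ty":1,"tz":145,"ax":0,"ay":0,"az":0},{"claw":255,"tx":4,"ty":1,"tz":145,"ax":0,"ay":0,"az":0},{"claw":255,"tx":4,"ty":1,"tz":145,"ax":0,"ay":0,"az":0}]' 40; python3 - <<'E'
from h import *
go(530.9,9.5,150,90.3)
E
```

```text
time: 9.82
tcp_pos: [614.2, 291.3, 12.0]
eef_rot: [2.047, 2.377, 0.015]
force: [-4.1, -0.1, 25.8]
grip_width: 0.0
finger_force: 13.0
pos [614.2 291.3  12. ] angx 98.54
t [-265.9 -122.8 -140. ] a [ 0.58 -0.21  8.24]
```

The fingers closed over the top of the blank, because the tips retract when spread. I'll lift, look again and grip deeper.

```bash
python3 -m pendant '[{"claw":255,"tx":0,"ty":0,"tz":-30,"ax":0,"ay":0,"az":0},{"claw":0,"tx":0,"ty":0,"tz":-80,"ax":0,"ay":0,"az":0},{"claw":0,"tx":0,"ty":0,"tz":-125,"ax":0,"ay":0,"az":0},{"claw":0,"tx":-4,"ty":0,"tz":-145,"ax":0,"ay":0,"az":0},{"claw":0,"tx":-4,"ty":0,"tz":-145,"ax":0,"ay":0,"az":0},{"claw":0,"tx":-4,"ty":0,"tz":-145,"ax":0,"ay":0,"az":0}]' 40; python3 - <<'E'
from h import *
s=manip.observe(); im=manip.camera("wrist")
for r in rects("wrist",im,12,s,smax=50,vmin=120,amin=2000): print(np.round(r,1))
go(610.1,287.6,-1,98.5)
E
```

```text
time: 10.58
tcp_pos: [610.4, 285.3, 149.4]
eef_rot: [-2.05, -2.38, 0.001]
force: [0.0, 0.6, 0.5]
grip_width: 85.3
finger_force: 0.0
[281.6 191.6 610.9 288.1  99.3  60.5 -81.4]
[106.1 142.7 464.6 309.6  56.9  56.5  63.7]
pos [610.1 285.2 148.6] angx 98.53
t [  2.5   0.6 149.6] a [-0.12  0.02  0.03]
```

```bash
python3 -m pendant '[{"claw":0,"tx":3,"ty":1,"tz":60,"ax":0,"ay":0,"az":0},{"claw":0,"tx":3,"ty":1,"tz":110,"ax":0,"ay":0,"az":0},{"claw":0,"tx":3,"ty":1,"tz":140,"ax":0,"ay":0,"az":0},{"claw":0,"tx":3,"ty":1,"tz":150,"ax":0,"ay":0,"az":0},{"claw":0,"tx":3,"ty":1,"tz":150,"ax":0,"ay":0,"az":0},{"claw":255,"tx":3,"ty":1,"tz":150,"ax":0,"ay":0,"az":0},{"claw":255,"tx":3,"ty":1,"tz":150,"ax":0,"ay":0,"az":0},{"claw":255,"tx":3,"ty":1,"tz":150,"ax":0,"ay":0,"az":0},{"claw":255,"tx":3,"ty":1,"tz":150,"ax":0,"ay":0,"az":0}]' 40; python3 - <<'E'
from h import *
go(530.9,9.5,150,90.3)
E
```

```text
time: 11.75
tcp_pos: [613.0, 289.1, 1.8]
eef_rot: [2.049, 2.379, 0.005]
force: [0.2, 0.5, 6.8]
grip_width: 58.0
finger_force: 43.9
pos [613.  289.1   1.8] angx 98.53
t [-264.2 -122.1 -148.9] a [ 0.19 -0.06  8.23]
```

```bash
python3 -m pendant '[{"claw":255,"tx":0,"ty":0,"tz":-40,"ax":0,"ay":0,"az":0},{"claw":255,"tx":-30,"ty":-15,"tz":-90,"ax":0,"ay":0,"az":0},{"claw":255,"tx":-80,"ty":-37,"tz":-120,"ax":0,"ay":0,"az":8.2},{"claw":255,"tx":-135,"ty":-62,"tz":-120,"ax":0,"ay":0,"az":8.2},{"claw":255,"tx":-190,"ty":-88,"tz":-120,"ax":0,"ay":0,"az":8.2},{"claw":255,"tx":-240,"ty":-111,"tz":-120,"ax":0,"ay":0,"az":8.2},{"claw":255,"tx":-263,"ty":-122,"tz":-110,"ax":0,"ay":0,"az":8.2},{"claw":255,"tx":-263,"ty":-122,"tz":-80,"ax":0,"ay":0,"az":8.2},{"claw":255,"tx":-263,"ty":-122,"tz":-55,"ax":0,"ay":0,"az":8.2},{"claw":255,"tx":-263,"ty":-122,"tz":-50,"ax":0,"ay":0,"az":8.2}]' 40; python3 - <<'E'
from h import *
go(531.2,9.9,38.5,90.3)
E
```

```text
time: 13.0
tcp_pos: [528.2, 10.2, 48.5]
eef_rot: [-2.213, -2.225, 0.004]
force: [-0.0, -0.8, -2.3]
grip_width: 58.3
finger_force: 44.2
pos [528.2  10.2  48.5] angx 90.31
t [-0.3  3.  10. ] a [-0.22 -0.01  0.01]
```

```bash
python3 -m pendant '[{"claw":255,"tx":0,"ty":2,"tz":4,"ax":0,"ay":0,"az":0},{"claw":255,"tx":0,"ty":2,"tz":7,"ax":0,"ay":0,"az":0},{"claw":255,"tx":0,"ty":2,"tz":8,"ax":0,"ay":0,"az":0},{"claw":255,"tx":0,"ty":2,"tz":8,"ax":0,"ay":0,"az":0}]'; python3 -m pendant '[{"claw":255,"tx":0,"ty":0,"tz":1,"ax":0,"ay":0,"az":0},{"claw":255,"tx":0,"ty":0,"tz":2,"ax":0,"ay":0,"az":0},{"claw":255,"tx":0,"ty":0,"tz":2,"ax":0,"ay":0,"az":0}]'; python3 -m pendant '[{"claw":255,"tx":0,"ty":0,"tz":1,"ax":0,"ay":0,"az":0},{"claw":255,"tx":0,"ty":0,"tz":1,"ax":0,"ay":0,"az":0}]'
```

```text
time: 13.5
tcp_pos: [532.2, 10.4, 42.2]
eef_rot: [2.214, 2.228, 0.001]
force: [-0.6, -0.8, -1.8]
grip_width: 58.1
finger_force: 44.2
time: 13.88
tcp_pos: [531.9, 10.4, 39.7]
eef_rot: [-2.215, -2.228, 0.0]
force: [0.9, 0.3, -2.5]
grip_width: 58.5
finger_force: 44.2
time: 14.12
tcp_pos: [532.0, 10.3, 38.7]
eef_rot: [-2.215, -2.228, 0.0]
force: [-0.3, 1.7, -1.5]
grip_width: 58.2
finger_force: 44.2
```

```bash
python3 -m pendant '[{"claw":255,"tx":0,"ty":0,"tz":1,"ax":0,"ay":0,"az":0},{"claw":255,"tx":0,"ty":0,"tz":1,"ax":0,"ay":0,"az":0}]'; python3 -m pendant '[{"claw":255,"tx":0,"ty":0,"tz":0.7,"ax":0,"ay":0,"az":0},{"claw":255,"tx":0,"ty":0,"tz":0.7,"ax":0,"ay":0,"az":0}]'
```

```text
time: 14.38
tcp_pos: [532.1, 10.4, 37.8]
eef_rot: [2.215, 2.228, 0.0]
force: [-1.2, 0.7, -1.8]
grip_width: 58.6
finger_force: 44.3
time: 14.62
tcp_pos: [532.1, 10.3, 37.8]
eef_rot: [2.215, 2.228, 0.001]
force: [-1.2, 0.1, 4.3]
grip_width: 58.4
finger_force: 44.9
```

```bash
python3 -m pendant '[{"claw":255,"tx":0,"ty":0,"tz":-1,"ax":0,"ay":0,"az":0},{"claw":0,"tx":0,"ty":-0.5,"tz":-1,"ax":0,"ay":0,"az":0},{"claw":0,"tx":0,"ty":-0.5,"tz":-1,"ax":0,"ay":0,"az":0},{"claw":0,"tx":0,"ty":-0.5,"tz":-1,"ax":0,"ay":0,"az":0},{"claw":0,"tx":0,"ty":-0.5,"tz":12,"ax":0,"ay":0,"az":0},{"claw":0,"tx":0,"ty":-0.5,"tz":23,"ax":0,"ay":0,"az":0},{"claw":0,"tx":0,"ty":-0.5,"tz":28,"ax":0,"ay":0,"az":0},{"claw":0,"tx":0,"ty":-0.5,"tz":28,"ax":0,"ay":0,"az":0}]'; python3 - <<'E'
from h import *
go(543.9,48.8,9,92.9)
E
```

```text
time: 15.62
tcp_pos: [530.9, 10.4, 8.3]
eef_rot: [-2.214, -2.227, 0.002]
force: [-1.0, -0.3, 0.0]
grip_width: 85.4
finger_force: 0.0
pos [530.9  10.4   8.3] angx 90.33
t [38.3 13.2 -0.8] a [-0.1  -0.01 -2.57]
```

```bash
python3 -m pendant '[{"claw":255,"tx":0,"ty":0,"tz":0,"ax":0,"ay":0,"az":0},{"claw":255,"tx":0,"ty":0,"tz":0,"ax":0,"ay":0,"az":0},{"claw":255,"tx":0,"ty":0,"tz":0,"ax":0,"ay":0,"az":0},{"claw":255,"tx":0,"ty":0,"tz":0,"ax":0,"ay":0,"az":0}]' 20; python3 - <<'E'
from h import *
go(543.9,48.8,9,92.9)
E
```

```text
time: 16.12
tcp_pos: [531.8, 10.3, 9.4]
eef_rot: [2.215, 2.228, 0.001]
force: [0.9, -0.2, -0.0]
grip_width: 59.8
finger_force: 24.8
pos [531.8  10.3   9.4] angx 90.33
t [38.4 12.3  0.4] a [ 0.04  0.   -2.57]
```

```bash
python3 -m pendant '[{"claw":255,"tx":3,"ty":1,"tz":0,"ax":0,"ay":0,"az":-0.5},{"claw":255,"tx":8,"ty":3,"tz":0,"ax":0,"ay":0,"az":-1},{"claw":255,"tx":13,"ty":5,"tz":0,"ax":0,"ay":0,"az":-1.5},{"claw":255,"tx":18,"ty":7,"tz":0,"ax":0,"ay":0,"az":-2},{"claw":255,"tx":23,"ty":9,"tz":0,"ax":0,"ay":0,"az":-2.6},{"claw":255,"tx":28,"ty":11,"tz":0,"ax":0,"ay":0,"az":-2.6},{"claw":255,"tx":33,"ty":12.3,"tz":0,"ax":0,"ay":0,"az":-2.6},{"claw":255,"tx":37,"ty":12.3,"tz":0,"ax":0,"ay":0,"az":-2.6},{"claw":255,"tx":38.5,"ty":12.3,"tz":0,"ax":0,"ay":0,"az":-2.6}]'; python3 -c "
from h import *
go(543.9,48.8,9,92.9)"
```

```text
time: 17.25
tcp_pos: [544.2, 49.3, 9.3]
eef_rot: [2.163, 2.278, 0.001]
force: [0.1, -3.4, 5.1]
grip_width: 59.7
finger_force: 25.4
pos [544.2  49.3   9.3] angx 92.97
t [-0.5 -0.3  0.3] a [0.06 0.01 0.07]
```

```bash
python3 -m pendant '[{"claw":255,"tx":1,"ty":0,"tz":0,"ax":0,"ay":0,"az":0},{"claw":255,"tx":2,"ty":0,"tz":0,"ax":0,"ay":0,"az":0},{"claw":255,"tx":3,"ty":0,"tz":0,"ax":0,"ay":0,"az":0}]';  python3 -m pendant '[{"claw":255,"tx":1,"ty":0,"tz":0,"ax":0,"ay":0,"az":0},{"claw":255,"tx":2,"ty":0,"tz":0,"ax":0,"ay":0,"az":0}]'; python3 -m pendant '[{"claw":255,"tx":1,"ty":0,"tz":0,"ax":0,"ay":0,"az":0},{"claw":255,"tx":2,"ty":0,"tz":0,"ax":0,"ay":0,"az":0}]'
```

```text
time: 17.62
tcp_pos: [544.0, 52.1, 9.3]
eef_rot: [2.163, 2.277, 0.001]
force: [0.8, -2.4, 5.6]
grip_width: 59.7
finger_force: 25.4
time: 17.88
tcp_pos: [543.8, 54.0, 9.3]
eef_rot: [2.163, 2.277, 0.001]
force: [1.1, -2.4, 3.8]
grip_width: 60.0
finger_force: 25.4
time: 18.12
tcp_pos: [543.8, 54.9, 9.3]
eef_rot: [2.161, 2.277, -0.001]
force: [0.1, -8.7, 5.3]
grip_width: 59.5
finger_force: 25.4
```

```bash
python3 -m pendant '[{"claw":255,"tx":1,"ty":0,"tz":0,"ax":0,"ay":0,"az":0},{"claw":255,"tx":1,"ty":0,"tz":0,"ax":0,"ay":0,"az":0}]'; python3 -m pendant '[{"claw":255,"tx":1,"ty":0,"tz":0,"ax":0,"ay":0,"az":0},{"claw":255,"tx":1,"ty":0,"tz":0,"ax":0,"ay":0,"az":0}]'
```

```text
time: 18.38
tcp_pos: [543.8, 55.2, 9.3]
eef_rot: [2.161, 2.277, -0.002]
force: [-0.4, -10.0, 4.9]
grip_width: 59.8
finger_force: 25.4
time: 18.62
tcp_pos: [543.7, 55.2, 9.3]
eef_rot: [2.16, 2.277, -0.004]
force: [-0.9, -13.3, 6.0]
grip_width: 59.5
finger_force: 25.4
```

```bash
python3 -m pendant '[{"claw":255,"tx":-3,"ty":0,"tz":0,"ax":0,"ay":0,"az":0},{"claw":0,"tx":-3,"ty":0,"tz":0,"ax":0,"ay":0,"az":0},{"claw":0,"tx":-3,"ty":0,"tz":0,"ax":0,"ay":0,"az":0},{"claw":0,"tx":-3,"ty":0,"tz":-5,"ax":0,"ay":0,"az":0},{"claw":0,"tx":-3,"ty":0,"tz":-35,"ax":0,"ay":0,"az":0},{"claw":0,"tx":-3,"ty":0,"tz":-85,"ax":0,"ay":0,"az":0},{"claw":0,"tx":-43,"ty":0,"tz":-140,"ax":0,"ay":0,"az":0},{"claw":0,"tx":-43,"ty":0,"tz":-150,"ax":0,"ay":0,"az":0},{"claw":0,"tx":-43,"ty":0,"tz":-150,"ax":0,"ay":0,"az":0}]' 40; python3 - <<'E'
from h import *
s=manip.observe(); im=manip.camera("wrist"); cv2.imwrite("pics/w6.png",im)
for r in rects("wrist",im,48,s,smax=50,vmin=120,amin=2000): print(np.round(r,1))
go(487.7,51,90,2.9)
E
```

```text
time: 19.75
tcp_pos: [545.7, 15.1, 160.0]
eef_rot: [2.164, 2.276, 0.003]
force: [-0.5, -0.6, -0.8]
grip_width: 85.3
finger_force: 0.0
[279.2 151.3 543.2  53.7  99.5  60.3 -87.1]
pos [544.6  15.5 158.6] angx 92.92
t [ 38.3 -54.9  68.6] a [-7.000e-02  1.000e-02  9.002e+01]
```

View pics/w6.png

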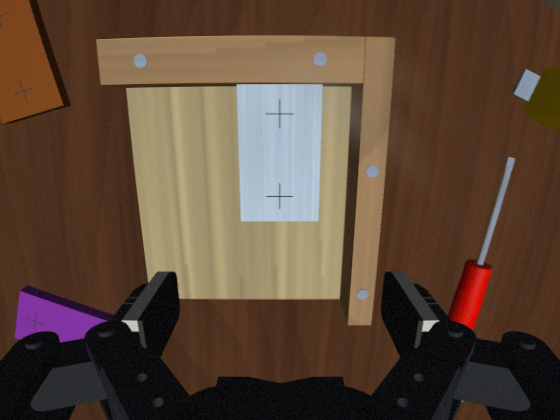

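The picture shows one pile, flush against the end fence and square, centred at (279,151), with a gap of about 24 mm to the fence along y. Next I'll turn 90° and push it sideways with the two spread fingers.

```bash
python3 -m pendant '[{"claw":100,"tx":20,"ty":-30,"tz":0,"ax":0,"ay":0,"az":10},{"claw":100,"tx":38,"ty":-55,"tz":0,"ax":0,"ay":0,"az":20},{"claw":100,"tx":38,"ty":-55,"tz":0,"ax":0,"ay":0,"az":30},{"claw":100,"tx":38,"ty":-55,"tz":0,"ax":0,"ay":0,"az":40},{"claw":100,"tx":38,"ty":-55,"tz":10,"ax":0,"ay":0,"az":50},{"claw":100,"tx":38,"ty":-55,"tz":20,"ax":0,"ay":0,"az":60},{"claw":100,"tx":38,"ty":-55,"tz":30,"ax":0,"ay":0,"az":70},{"claw":100,"tx":38,"ty":-55,"tz":40,"ax":0,"ay":0,"az":80},{"claw":100,"tx":38,"ty":-55,"tz":60,"ax":0,"ay":0,"az":90},{"claw":100,"tx":38,"ty":-55,"tz":68,"ax":0,"ay":0,"az":90}]' 40; python3 - <<'E'
from h import *
go(487.7,51,14,2.9); print(manip.observe()["grip_width"])
E
```

```text
time: 21.05
tcp_pos: [485.7, 50.8, 88.3]
eef_rot: [-3.14, -0.085, 0.01]
force: [0.3, -0.5, 0.6]
grip_width: 51.7
finger_force: 0.0
pos [485.7  50.8  88.3] angx 3.08
t [ 2.5 -0.  74.2] a [-0.03  0.37  0.18]
51.74148685960607
```

```bash
python3 -m pendant '[{"claw":100,"tx":0,"ty":0,"tz":40,"ax":0,"ay":0,"az":0},{"claw":100,"tx":0,"ty":0,"tz":65,"ax":0,"ay":0,"az":0},{"claw":100,"tx":0,"ty":0,"tz":76,"ax":0,"ay":0,"az":0},{"claw":100,"tx":0,"ty":0,"tz":79,"ax":0,"ay":0,"az":0},{"claw":100,"tx":0,"ty":0,"tz":79,"ax":0,"ay":0,"az":0}]';python3 -m pendant '[{"claw":100,"tx":4,"ty":0,"tz":0,"ax":0,"ay":0,"az":0},{"claw":100,"tx":8,"ty":0,"tz":0,"ax":0,"ay":0,"az":0},{"claw":100,"tx":12,"ty":0,"tz":0,"ax":0,"ay":0,"az":0},{"claw":100,"tx":15,"ty":0,"tz":0,"ax":0,"ay":0,"az":0},{"claw":100,"tx":18,"ty":0,"tz":0,"ax":0,"ay":0,"az":0},{"claw":100,"tx":20,"ty":0,"tz":0,"ax":0,"ay":0,"az":0},{"claw":100,"tx":22,"ty":0,"tz":0,"ax":0,"ay":0,"az":0}]'
```

```text
time: 21.68
tcp_pos: [488.8, 50.2, 12.4]
eef_rot: [-3.14, -0.082, -0.001]
force: [-0.2, -0.3, 0.4]
grip_width: 51.6
finger_force: 0.0
time: 22.55
tcp_pos: [510.2, 51.2, 12.0]
eef_rot: [-3.141, -0.08, 0.001]
force: [-1.1, 0.5, -0.7]
grip_width: 51.3
finger_force: 0.7
```

```bash
python3 -m pendant '[{"claw":100,"tx":-3,"ty":0,"tz":1,"ax":0,"ay":0,"az":0},{"claw":100,"tx":-3,"ty":0,"tz":3,"ax":0,"ay":0,"az":0},{"claw":100,"tx":0,"ty":0,"tz":3,"ax":0,"ay":0,"az":0},{"claw":100,"tx":3,"ty":0,"tz":3,"ax":0,"ay":0,"az":0},{"claw":100,"tx":5,"ty":0,"tz":3,"ax":0,"ay":0,"az":0},{"claw":100,"tx":6,"ty":0,"tz":3,"ax":0,"ay":0,"az":0}]';python3 - <<'E'
from h import *
im=manip.camera("scene"); cv2.imwrite("pics/s7.png",im)
for r in rects("scene",im,48,smax=50,vmin=120): 
    if 240<r[0]<320 and 150<r[1]<260: print(np.round(r,1))
a=cv2.resize(im[130:270,200:380],None,fx=3,fy=3,interpolation=2); b=cv2.resize(manip.camera("side")[150:300,200:370],(260,230))
a=np.vstack([a,np.zeros((20,540,3),np.uint8)]);o=np.zeros((440,800,3),np.uint8);o[:440,:540]=a;o[:230,540:]=b;cv2.imwrite("pics/m7.png",o)
E
```

```text
time: 23.3
tcp_pos: [516.4, 51.5, 9.0]
eef_rot: [3.141, 0.08, -0.001]
force: [-1.3, -0.1, -0.6]
grip_width: 51.7
finger_force: 0.7
[317.9 194.6 468.7  60.6  72.7  53.6 -87.5]
[277.9 198.9 565.5  29.9 183.6  90.5  87.2]
```

View pics/m7.png

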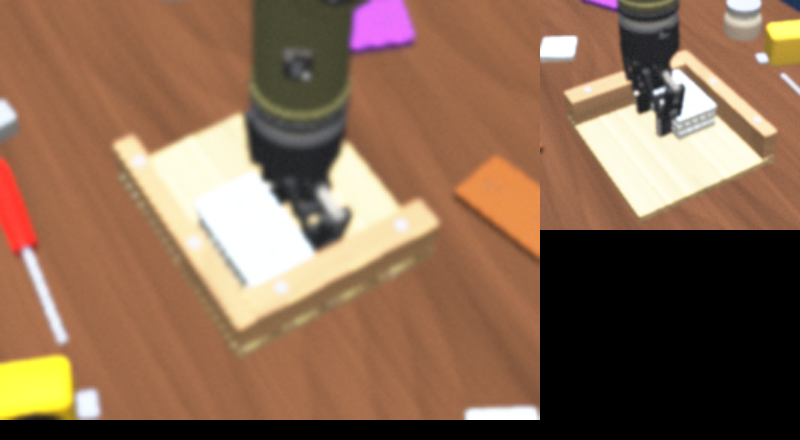

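The view shows the three-layer pile moving together, with a small gap left at the fence along y.

```bash
python3 -m pendant '[{"claw":100,"tx":2,"ty":0,"tz":0,"ax":0,"ay":0,"az":0},{"claw":100,"tx":4,"ty":0,"tz":0,"ax":0,"ay":0,"az":0},{"claw":100,"tx":6,"ty":0,"tz":0,"ax":0,"ay":0,"az":0}]';python3 -m pendant '[{"claw":100,"tx":1,"ty":0,"tz":0,"ax":0,"ay":0,"az":0},{"claw":100,"tx":2,"ty":0,"tz":0,"ax":0,"ay":0,"az":0}]';python3 -m pendant '[{"claw":100,"tx":1,"ty":0,"tz":0,"ax":0,"ay":0,"az":0},{"claw":100,"tx":2,"ty":0,"tz":0,"ax":0,"ay":0,"az":0}]'
```

```text
time: 23.78
tcp_pos: [522.6, 51.8, 9.1]
eef_rot: [-3.141, -0.08, -0.0]
force: [-1.8, 0.1, -0.1]
grip_width: 51.9
finger_force: 0.6
time: 24.02
tcp_pos: [524.4, 51.9, 9.1]
eef_rot: [3.141, 0.08, -0.0]
force: [-1.1, -0.5, -0.5]
grip_width: 51.6
finger_force: 0.7
time: 24.28
tcp_pos: [526.4, 52.0, 9.1]
eef_rot: [-3.141, -0.08, 0.0]
force: [-1.0, -0.3, -0.8]
grip_width: 52.0
finger_force: 0.7
```

```bash
python3 -m pendant '[{"claw":100,"tx":1,"ty":0,"tz":0,"ax":0,"ay":0,"az":0},{"claw":100,"tx":1,"ty":0,"tz":0,"ax":0,"ay":0,"az":0}]'
```

```text
time: 24.52
tcp_pos: [527.7, 52.1, 9.1]
eef_rot: [-3.141, -0.08, -0.001]
force: [-0.9, 0.2, 0.6]
grip_width: 51.8
finger_force: 0.4
```

```bash
python3 -m pendant '[{"claw":100,"tx":1,"ty":0,"tz":0,"ax":0,"ay":0,"az":0},{"claw":100,"tx":2,"ty":0,"tz":0,"ax":0,"ay":0,"az":0}]'; python3 -m pendant '[{"claw":100,"tx":1,"ty":0,"tz":0,"ax":0,"ay":0,"az":0},{"claw":100,"tx":1,"ty":0,"tz":0,"ax":0,"ay":0,"az":0}]';
```

```text
time: 24.78
tcp_pos: [529.4, 52.2, 9.1]
eef_rot: [3.141, 0.08, -0.0]
force: [-2.2, 0.2, -0.4]
grip_width: 52.3
finger_force: 0.7
time: 25.02
tcp_pos: [529.5, 52.2, 9.0]
eef_rot: [-3.141, -0.08, 0.003]
force: [-4.1, -0.8, 1.4]
grip_width: 51.7
finger_force: 2.0
```

```bash
python3 -m pendant '[{"claw":100,"tx":1,"ty":0,"tz":0,"ax":0,"ay":0,"az":0},{"claw":100,"tx":1,"ty":0,"tz":0,"ax":0,"ay":0,"az":0}]'
```

```text
time: 25.28
tcp_pos: [529.5, 52.3, 8.9]
eef_rot: [-3.141, -0.08, 0.005]
force: [-5.7, -0.3, 3.2]
grip_width: 51.8
finger_force: 2.9
```

```bash
python3 -m pendant '[{"claw":100,"tx":1.5,"ty":0,"tz":0,"ax":0,"ay":0,"az":0},{"claw":100,"tx":3,"ty":0,"tz":0,"ax":0,"ay":0,"az":0},{"claw":100,"tx":3,"ty":0,"tz":0,"ax":0,"ay":0,"az":0}]'; python3 -m pendant '[{"claw":100,"tx":-4,"ty":0,"tz":0,"ax":0,"ay":0,"az":0},{"claw":100,"tx":-10,"ty":0,"tz":0,"ax":0,"ay":0,"az":0},{"claw":100,"tx":-20,"ty":0,"tz":-5,"ax":0,"ay":0,"az":0},{"claw":100,"tx":-25,"ty":0,"tz":-40,"ax":0,"ay":0,"az":0},{"claw":100,"tx":-25,"ty":0,"tz":-90,"ax":0,"ay":0,"az":0},{"claw":150,"tx":-25,"ty":0,"tz":-130,"ax":0,"ay":0,"az":0},{"claw":150,"tx":-25,"ty":0,"tz":-130,"ax":0,"ay":0,"az":0}]'; python3 - <<'E'
from h import *
go(571,-30,150,92.9)
E
```

```text
time: 25.65
tcp_pos: [529.4, 52.2, 8.7]
eef_rot: [3.14, 0.08, -0.014]
force: [-9.4, -1.0, 7.6]
grip_width: 51.8
finger_force: 6.7
time: 26.52
tcp_pos: [512.5, 51.3, 143.1]
eef_rot: [3.14, 0.081, 0.015]
force: [-0.3, -0.1, 0.1]
grip_width: 35.3
finger_force: 0.0
pos [512.5  51.3 143.1] angx 2.94
t [54.3 84.2 -6.4] a [  0.45  -0.42 -89.96]
```

```bash
python3 -m pendant '[{"claw":150,"tx":20,"ty":40,"tz":-7,"ax":0,"ay":0,"az":-10},{"claw":150,"tx":54,"ty":84,"tz":-7,"ax":0,"ay":0,"az":-20},{"claw":150,"tx":54,"ty":84,"tz":-7,"ax":0,"ay":0,"az":-30},{"claw":150,"tx":54,"ty":84,"tz":-7,"ax":0,"ay":0,"az":-40},{"claw":150,"tx":54,"ty":84,"tz":-7,"ax":0,"ay":0,"az":-50},{"claw":150,"tx":54,"ty":84,"tz":-7,"ax":0,"ay":0,"az":-60},{"claw":150,"tx":54,"ty":84,"tz":-7,"ax":0,"ay":0,"az":-70},{"claw":150,"tx":54,"ty":84,"tz":-7,"ax":0,"ay":0,"az":-80},{"claw":150,"tx":54,"ty":84,"tz":-7,"ax":0,"ay":0,"az":-90},{"claw":150,"tx":54,"ty":84,"tz":-7,"ax":0,"ay":0,"az":-90}]' 40; python3 -m pendant '[{"claw":150,"tx":0,"ty":0,"tz":0,"ax":0,"ay":0,"az":0}]'; python3 - <<'E'
from h import *
s=manip.observe(); im=manip.camera("wrist"); cv2.imwrite("pics/w8.png",im)
for r in rects("wrist",im,48,s,smax=50,vmin=120,amin=2000): print(np.round(r,1))
go(571,-22,60,92.9)
cv2.imwrite("pics/w8c.png",cv2.resize(im[0:240,150:450],None,fx=2.5,fy=2.5,interpolation=2))
E
```

```text
time: 27.78
tcp_pos: [566.9, -29.9, 145.1]
eef_rot: [-2.165, -2.275, 0.001]
force: [-1.7, 0.4, 0.4]
grip_width: 35.4
finger_force: 0.0
time: 27.9
tcp_pos: [567.2, -29.9, 145.5]
eef_rot: [-2.167, -2.274, 0.001]
force: [-0.4, -0.3, -0.3]
grip_width: 35.3
finger_force: 0.0
[291.   83.8 570.1  55.   99.3  60.2 -87.2]
pos [567.4 -29.9 145.7] angx 92.8
t [ 7.7  4.1 85.7] a [-0.03 -0.01 -0.1 ]
```

View pics/w8c.png

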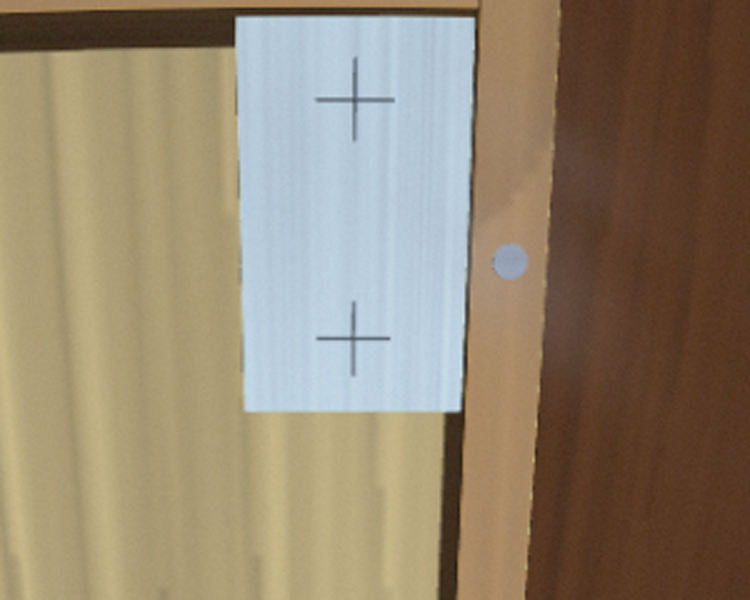

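The pack is snug on the fence along y, with roughly 1 mm left at the end fence and the top of the blank at rows 15-410 of the crop. I'll narrow the fingers for clearance and make the end push.

```bash
python3 -m pendant '[{"claw":210,"tx":5,"ty":3.5,"tz":20,"ax":0,"ay":0,"az":0},{"claw":210,"tx":5,"ty":3.5,"tz":60,"ax":0,"ay":0,"az":0},{"claw":210,"tx":5,"ty":3.5,"tz":100,"ax":0,"ay":0,"az":0},{"claw":210,"tx":5,"ty":3.5,"tz":123,"ax":0,"ay":0,"az":0},{"claw":210,"tx":5,"ty":3.5,"tz":129,"ax":0,"ay":0,"az":0},{"claw":210,"tx":5,"ty":3.5,"tz":129,"ax":0,"ay":0,"az":0}]'; python3 -m pendant '[{"claw":210,"tx":3,"ty":0,"tz":0,"ax":0,"ay":0,"az":0},{"claw":210,"tx":6,"ty":0,"tz":0,"ax":0,"ay":0,"az":0},{"claw":210,"tx":9,"ty":0,"tz":0,"ax":0,"ay":0,"az":0},{"claw":210,"tx":11,"ty":0,"tz":0,"ax":0,"ay":0,"az":0},{"claw":210,"tx":13,"ty":0,"tz":0,"ax":0,"ay":0,"az":0},{"claw":210,"tx":14,"ty":0,"tz":0,"ax":0,"ay":0,"az":0}]'
```

```text
time: 28.7
tcp_pos: [571.1, -24.8, 17.2]
eef_rot: [-2.165, -2.277, -0.0]
force: [-0.4, -0.4, 0.3]
grip_width: 14.7
finger_force: 0.0
time: 29.45
tcp_pos: [570.1, -10.6, 17.1]
eef_rot: [-2.164, -2.278, 0.0]
force: [0.5, 0.8, -0.0]
grip_width: 15.1
finger_force: 0.0
```

```bash
python3 -m pendant '[{"claw":210,"tx":1.5,"ty":0,"tz":0,"ax":0,"ay":0,"az":0},{"claw":210,"tx":3,"ty":0,"tz":0,"ax":0,"ay":0,"az":0},{"claw":210,"tx":4.5,"ty":0,"tz":0,"ax":0,"ay":0,"az":0},{"claw":210,"tx":6,"ty":0,"tz":0,"ax":0,"ay":0,"az":0}]';  python3 -m pendant '[{"claw":210,"tx":1,"ty":0,"tz":0,"ax":0,"ay":0,"az":0},{"claw":210,"tx":2,"ty":0,"tz":0,"ax":0,"ay":0,"az":0}]'; python3 -m pendant '[{"claw":210,"tx":1,"ty":0,"tz":0,"ax":0,"ay":0,"az":0},{"claw":210,"tx":2,"ty":0,"tz":0,"ax":0,"ay":0,"az":0}]'
```

```text
time: 29.95
tcp_pos: [570.0, -5.5, 17.1]
eef_rot: [2.163, 2.277, -0.001]
force: [0.0, -6.6, -0.3]
grip_width: 15.2
finger_force: 3.4
time: 30.2
tcp_pos: [569.9, -5.5, 17.1]
eef_rot: [2.16, 2.277, -0.005]
force: [-0.3, -12.7, -0.3]
grip_width: 14.9
finger_force: 6.4
time: 30.45
tcp_pos: [570.0, -5.5, 17.2]
eef_rot: [2.158, 2.276, -0.008]
force: [-0.5, -20.1, 0.1]
grip_width: 15.1
finger_force: 9.9
```

```bash
python3 -m pendant '[{"claw":210,"tx":-1.2,"ty":0,"tz":0,"ax":0,"ay":0,"az":0},{"claw":210,"tx":-1.2,"ty":0,"tz":0,"ax":0,"ay":0,"az":0},{"claw":210,"tx":-1.2,"ty":0,"tz":0,"ax":0,"ay":0,"az":0},{"claw":210,"tx":-1.2,"ty":0,"tz":0,"ax":0,"ay":0,"az":0},{"claw":210,"tx":-1.2,"ty":0,"tz":0,"ax":0,"ay":0,"az":0},{"claw":210,"tx":-1.2,"ty":0,"tz":0,"ax":0,"ay":0,"az":0},{"claw":210,"tx":-1.2,"ty":0,"tz":0,"ax":0,"ay":0,"az":0},{"claw":210,"tx":-1.2,"ty":0,"tz":0,"ax":0,"ay":0,"az":0}]'; python3 -m pendant '[{"claw":210,"tx":-3,"ty":0,"tz":0,"ax":0,"ay":0,"az":0},{"claw":210,"tx":-8,"ty":0,"tz":0,"ax":0,"ay":0,"az":0},{"claw":210,"tx":-16,"ty":0,"tz":0,"ax":0,"ay":0,"az":0},{"claw":210,"tx":-20,"ty":0,"tz":-30,"ax":0,"ay":0,"az":0},{"claw":210,"tx":-20,"ty":0,"tz":-80,"ax":0,"ay":0,"az":0},{"claw":210,"tx":-20,"ty":0,"tz":-120,"ax":0,"ay":0,"az":0},{"claw":210,"tx":0,"ty":-10,"tz":-133,"ax":0,"ay":0,"az":0},{"claw":210,"tx":0,"ty":-10,"tz":-133,"ax":0,"ay":0,"az":0},{"claw":210,"tx":0,"ty":-10,"tz":-133,"ax":0,"ay":0,"az":0}]'; python3 - <<'E'
from h import *
s=manip.observe(); im=manip.camera("wrist"); cv2.imwrite("pics/w9.png",im)
for r in rects("wrist",im,48,s,smax=50,vmin=120,amin=2000): print(np.round(r,1))
sd=manip.camera("side");cv2.imwrite("pics/sd9.png",sd)
o=np.zeros((560,800,3),np.uint8); o[:560,:400]=cv2.resize(im[0:280,220:420],None,fx=2,fy=2,interpolation=2); o[:400,400:]=cv2.resize(sd[180:280,245:345],(400,400),interpolation=2)
cv2.imwrite("pics/m9.png",o)
E
```

```text
time: 31.45
tcp_pos: [570.0, -5.5, 17.1]
eef_rot: [2.16, 2.276, -0.005]
force: [-0.3, -13.8, -0.6]
grip_width: 15.2
finger_force: 6.5
time: 32.58
tcp_pos: [558.3, -2.0, 148.6]
eef_rot: [-2.161, -2.277, 0.003]
force: [-0.5, 0.5, -0.4]
grip_width: 15.0
finger_force: 0.0
[302.3 126.7 570.   55.5  99.5  60.  -87.2]
```

View pics/m9.png

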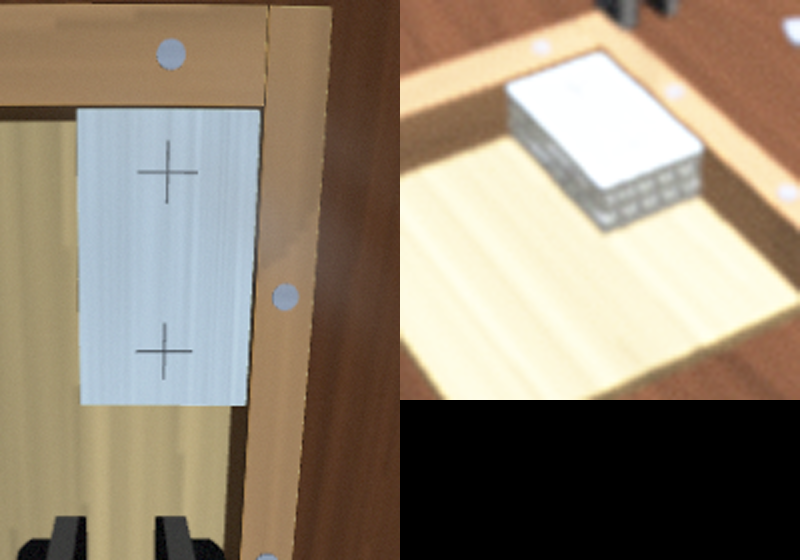

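The pack looks home and flush. That was my eleventh picture viewed, one over the limit of ten, so I'll view no more. A faint step shows at the bottom layer's -x corner (about (600,215) in the picture). With time in hand, I'll repeat the side push a bit more firmly and then seat the end again.

```bash
python3 - <<'E'
from h import *
go(489,51,90,2.9)
E
```

```text
pos [558.7  -2.4 148.5] angx 92.95
t [ 56.9 -66.7  58.7] a [-0.15  0.12 90.05]
```

```bash
python3 -m pendant '[{"claw":100,"tx":20,"ty":-40,"tz":0,"ax":0,"ay":0,"az":10},{"claw":100,"tx":57,"ty":-67,"tz":0,"ax":0,"ay":0,"az":20},{"claw":100,"tx":57,"ty":-67,"tz":0,"ax":0,"ay":0,"az":30},{"claw":100,"tx":57,"ty":-67,"tz":0,"ax":0,"ay":0,"az":40},{"claw":100,"tx":57,"ty":-67,"tz":0,"ax":0,"ay":0,"az":50},{"claw":100,"tx":57,"ty":-67,"tz":10,"ax":0,"ay":0,"az":60},{"claw":100,"tx":57,"ty":-67,"tz":20,"ax":0,"ay":0,"az":70},{"claw":100,"tx":57,"ty":-67,"tz":30,"ax":0,"ay":0,"az":80},{"claw":100,"tx":57,"ty":-67,"tz":50,"ax":0,"ay":0,"az":90},{"claw":100,"tx":57,"ty":-67,"tz":58,"ax":0,"ay":0,"az":90}]' 40; python3 -m pendant '[{"claw":100,"tx":0,"ty":0,"tz":40,"ax":0,"ay":0,"az":0},{"claw":100,"tx":0,"ty":0,"tz":65,"ax":0,"ay":0,"az":0},{"claw":100,"tx":0,"ty":0,"tz":78,"ax":0,"ay":0,"az":0},{"claw":100,"tx":0,"ty":0,"tz":82,"ax":0,"ay":0,"az":0},{"claw":100,"tx":0,"ty":0,"tz":82,"ax":0,"ay":0,"az":0}]'
```

```text
time: 33.92
tcp_pos: [488.7, 50.7, 90.2]
eef_rot: [3.14, 0.083, -0.006]
force: [0.1, -0.2, -0.1]
grip_width: 51.8
finger_force: 0.0
time: 34.55
tcp_pos: [490.4, 51.0, 10.4]
eef_rot: [3.141, 0.081, 0.001]
force: [0.5, 0.7, 0.6]
grip_width: 51.7
finger_force: 0.0
```

```bash
python3 -m pendant '[{"claw":100,"tx":8,"ty":0.5,"tz":2,"ax":0,"ay":0,"az":0},{"claw":100,"tx":17,"ty":1,"tz":2,"ax":0,"ay":0,"az":0},{"claw":100,"tx":25,"ty":1,"tz":2,"ax":0,"ay":0,"az":0},{"claw":100,"tx":31,"ty":1,"tz":2,"ax":0,"ay":0,"az":0},{"claw":100,"tx":34,"ty":1,"tz":2,"ax":0,"ay":0,"az":0},{"claw":100,"tx":36,"ty":1,"tz":2,"ax":0,"ay":0,"az":0},{"claw":100,"tx":38,"ty":1,"tz":2,"ax":0,"ay":0,"az":0}]'; python3 -m pendant '[{"claw":100,"tx":1,"ty":0,"tz":0,"ax":0,"ay":0,"az":0},{"claw":100,"tx":2,"ty":0,"tz":0,"ax":0,"ay":0,"az":0},{"claw":100,"tx":3,"ty":0,"tz":0,"ax":0,"ay":0,"az":0}]'
```

```text
time: 35.42
tcp_pos: [526.6, 51.9, 8.6]
eef_rot: [3.141, 0.081, -0.004]
force: [-4.0, -0.5, 8.0]
grip_width: 51.7
finger_force: 4.0
time: 35.8
tcp_pos: [529.4, 52.1, 8.6]
eef_rot: [3.141, 0.08, -0.005]
force: [-6.8, 0.2, 9.9]
grip_width: 52.1
finger_force: 5.9
```

```bash
python3 -m pendant '[{"claw":100,"tx":1,"ty":0,"tz":-1.5,"ax":0,"ay":0,"az":0},{"claw":100,"tx":3,"ty":0,"tz":-1.5,"ax":0,"ay":0,"az":0},{"claw":100,"tx":4.5,"ty":0,"tz":-1.5,"ax":0,"ay":0,"az":0},{"claw":100,"tx":4.5,"ty":0,"tz":-1.5,"ax":0,"ay":0,"az":0}]'; python3 -m pendant '[{"claw":100,"tx":-5,"ty":0,"tz":0,"ax":0,"ay":0,"az":0},{"claw":100,"tx":-12,"ty":0,"tz":-3,"ax":0,"ay":0,"az":0},{"claw":100,"tx":-22,"ty":0,"tz":-15,"ax":0,"ay":0,"az":0},{"claw":100,"tx":-28,"ty":0,"tz":-60,"ax":0,"ay":0,"az":0},{"claw":210,"tx":-28,"ty":0,"tz":-110,"ax":0,"ay":0,"az":0},{"claw":210,"tx":-28,"ty":0,"tz":-140,"ax":0,"ay":0,"az":0},{"claw":210,"tx":-28,"ty":0,"tz":-140,"ax":0,"ay":0,"az":0}]'; python3 - <<'E'
from h import *
go(571,-25,145,92.9)
E
```

```text
time: 36.3
tcp_pos: [529.3, 52.1, 8.7]
eef_rot: [3.14, 0.08, -0.018]
force: [-10.9, -0.3, 6.2]
grip_width: 51.9
finger_force: 7.1
time: 37.17
tcp_pos: [509.8, 51.0, 153.4]
eef_rot: [3.14, 0.081, 0.013]
force: [-0.2, -0.1, -0.2]
grip_width: 14.8
finger_force: 0.0
pos [509.8  51.  153.4] angx 2.94
t [57.2 79.   8.9] a [  0.39  -0.36 -89.96]
```

```bash
python3 -m pendant '[{"claw":210,"tx":20,"ty":35,"tz":9,"ax":0,"ay":0,"az":-10},{"claw":210,"tx":58,"ty":79,"tz":9,"ax":0,"ay":0,"az":-20},{"claw":210,"tx":58,"ty":79,"tz":9,"ax":0,"ay":0,"az":-30},{"claw":210,"tx":58,"ty":79,"tz":9,"ax":0,"ay":0,"az":-40},{"claw":210,"tx":58,"ty":79,"tz":9,"ax":0,"ay":0,"az":-50},{"claw":210,"tx":58,"ty":79,"tz":9,"ax":0,"ay":0,"az":-60},{"claw":210,"tx":58,"ty":79,"tz":9,"ax":0,"ay":0,"az":-70},{"claw":210,"tx":58,"ty":79,"tz":9,"ax":0,"ay":0,"az":-80},{"claw":210,"tx":58,"ty":79,"tz":9,"ax":0,"ay":0,"az":-90},{"claw":210,"tx":58,"ty":79,"tz":9,"ax":0,"ay":0,"az":-90}]' 40; python3 -m pendant '[{"claw":210,"tx":0,"ty":0,"tz":0,"ax":0,"ay":0,"az":0}]'; python3 - <<'E'
from h import *
go(571.5,-22,17,92.9)
E
```

```text
time: 38.42
tcp_pos: [568.5, -24.9, 139.8]
eef_rot: [-2.165, -2.275, 0.002]
force: [-0.5, -1.2, -0.2]
grip_width: 15.1
finger_force: 0.0
time: 38.55
tcp_pos: [568.9, -25.0, 140.1]
eef_rot: [-2.167, -2.274, 0.001]
force: [0.3, -0.7, -0.8]
grip_width: 15.0
finger_force: 0.0
pos [568.9 -25.  140.1] angx 92.77
t [  2.8   2.8 123.1] a [-0.05 -0.01 -0.13]
```

```bash
python3 -m pendant '[{"claw":210,"tx":3,"ty":2,"tz":40,"ax":0,"ay":0,"az":0},{"claw":210,"tx":3,"ty":2,"tz":85,"ax":0,"ay":0,"az":0},{"claw":210,"tx":3,"ty":2,"tz":115,"ax":0,"ay":0,"az":0},{"claw":210,"tx":3,"ty":2,"tz":123.5,"ax":0,"ay":0,"az":0},{"claw":210,"tx":3,"ty":2,"tz":123.5,"ax":0,"ay":0,"az":0},{"claw":210,"tx":7,"ty":2,"tz":123.5,"ax":0,"ay":0,"az":0},{"claw":210,"tx":11,"ty":2,"tz":123.5,"ax":0,"ay":0,"az":0},{"claw":210,"tx":14,"ty":2,"tz":123.5,"ax":0,"ay":0,"az":0},{"claw":210,"tx":16,"ty":2,"tz":123.5,"ax":0,"ay":0,"az":0}]';python3 -m pendant '[{"claw":210,"tx":1,"ty":0,"tz":0,"ax":0,"ay":0,"az":0},{"claw":210,"tx":2,"ty":0,"tz":0,"ax":0,"ay":0,"az":0},{"claw":210,"tx":3,"ty":0,"tz":0,"ax":0,"ay":0,"az":0},{"claw":210,"tx":3.5,"ty":0,"tz":0,"ax":0,"ay":0,"az":0}]'
```

```text
time: 39.67
tcp_pos: [570.7, -8.6, 17.6]
eef_rot: [2.163, 2.277, 0.001]
force: [0.7, 0.3, -0.1]
grip_width: 14.8
finger_force: 0.0
time: 40.17
tcp_pos: [570.4, -5.5, 17.0]
eef_rot: [-2.164, -2.277, 0.0]
force: [-0.3, -2.1, -0.0]
grip_width: 15.2
finger_force: 0.8
```

```bash
python3 -m pendant '[{"claw":210,"tx":1,"ty":0,"tz":0,"ax":0,"ay":0,"az":0},{"claw":210,"tx":2,"ty":0,"tz":0,"ax":0,"ay":0,"az":0},{"claw":210,"tx":3,"ty":0,"tz":0,"ax":0,"ay":0,"az":0},{"claw":210,"tx":3.7,"ty":0,"tz":0,"ax":0,"ay":0,"az":0},{"claw":210,"tx":3.7,"ty":0,"tz":0,"ax":0,"ay":0,"az":0}]'
```

```text
time: 40.8
tcp_pos: [570.4, -5.4, 17.1]
eef_rot: [2.16, 2.276, -0.006]
force: [-0.9, -14.3, -1.1]
grip_width: 15.2
finger_force: 6.9
```

Steady at about 15 N. Holding for a second, then backing off.

```bash
python3 -m pendant '[{"claw":210,"tx":0.3,"ty":0,"tz":0,"ax":0,"ay":0,"az":0},{"claw":210,"tx":0.3,"ty":0,"tz":0,"ax":0,"ay":0,"az":0},{"claw":210,"tx":0.3,"ty":0,"tz":0,"ax":0,"ay":0,"az":0},{"claw":210,"tx":0.3,"ty":0,"tz":0,"ax":0,"ay":0,"az":0},{"claw":210,"tx":0.3,"ty":0,"tz":0,"ax":0,"ay":0,"az":0},{"claw":210,"tx":0.3,"ty":0,"tz":0,"ax":0,"ay":0,"az":0},{"claw":210,"tx":0.3,"ty":0,"tz":0,"ax":0,"ay":0,"az":0},{"claw":210,"tx":0.3,"ty":0,"tz":0,"ax":0,"ay":0,"az":0}]'; python3 -m pendant '[{"claw":210,"tx":-3,"ty":0,"tz":0,"ax":0,"ay":0,"az":0},{"claw":210,"tx":-8,"ty":0,"tz":0,"ax":0,"ay":0,"az":0},{"claw":210,"tx":-16,"ty":0,"tz":0,"ax":0,"ay":0,"az":0},{"claw":210,"tx":-20,"ty":0,"tz":-30,"ax":0,"ay":0,"az":0},{"claw":210,"tx":-20,"ty":0,"tz":-80,"ax":0,"ay":0,"az":0},{"claw":210,"tx":-20,"ty":0,"tz":-120,"ax":0,"ay":0,"az":0},{"claw":210,"tx":0,"ty":-10,"tz":-133,"ax":0,"ay":0,"az":0},{"claw":210,"tx":0,"ty":-10,"tz":-133,"ax":0,"ay":0,"az":0},{"claw":210,"tx":0,"ty":-10,"tz":-133,"ax":0,"ay":0,"az":0}]'; python3 - <<'E'
from h import *
s=manip.observe(); im=manip.camera("wrist")
for r in rects("wrist",im,48,s,smax=50,vmin=120,amin=2000): print(np.round(r,1))
manip.close_job()
E
```

```text
time: 41.8
tcp_pos: [570.4, -5.5, 17.1]
eef_rot: [2.16, 2.276, -0.006]
force: [-0.7, -14.6, -1.1]
grip_width: 14.8
finger_force: 7.4
time: 42.92
tcp_pos: [558.8, -1.5, 148.6]
eef_rot: [-2.161, -2.277, 0.003]
force: [0.5, -1.4, -0.2]
grip_width: 15.0
finger_force: 0.0
[301.6 127.7 570.   55.3  99.6  60.1 -87.2]
the job is handed in; nothing more can be done
```

I handed the job in at about 43 s: by the camera and force readings, all three blanks are in one pile square in the jig's corner, seated endwise at about 14.6 N for a second and released, but no verdict was returned and I viewed 11 pictures against the limit of 10.

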